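Reload a magnetic chuck: press the next block into the corner of its two stops and hold

ROBOT

A 6-joint arm with a two-finger parallel gripper is mounted at the origin on the work surface. World frame = base frame: x ahead of the robot, y to its left, z up, the work surface at z = 0. Lengths are in mm, angles in rad, forces in N, time in s.
With the tool pointing down it reaches from about 375 to 900 mm from the base axis. Payload 3.1 kg.
Tool frame: the origin (TCP) lies midway between the tips of the shut fingers; the grasp point (between the pads) lies 19 mm behind it; z points along the fingers, y is the direction in which the jaws open and shut (so a half turn about z gives the same grasp; the last joint's range is limited). The gripper opens to 87 mm and grips with 3 to 60 N. Pads are 19 mm wide; open, the fingers measure 117 mm over their backs; the gripper's body (75 mm by 190 mm) begins 51 mm behind the grasp point.
Start: joints at [-1.409, 0.527, 1.433, -0, 1.181, -0.178], TCP at [208.923, -589.023, 222.548] pointing down, gripper open.
Joint ranges: [-3.08, 3.08], [-0.75, 2.2], [0.22, 2.44], [-1.43, 4.57], [0, 2.65], [-2.85, 2.85]. Speed limits (rad/s): [2.79, 2.79, 3.14, 3.14, 3.14, 3.14].

INTERFACE

Orientations are given as a rotation vector (axis times angle).
In Python, from cell import telemetry, viewer, ctrl, models gives the robot as it stands. The module is installed in compiled form; this text tells all that it offers.
- The arm moves only by the tool jog_arm, never from a script. Its argument "commands" is a list of rows, each an object with "turn": the turn, a rotation vector about the tool's x, y, z in rad, a list of three; "xyz": the shift along the tool's x, y, z in mm, a list of three; "hand": the finger opening in mm, from 0 to 87. A call has 1 to 10 rows; each row is the pose to reach, as a shift and turn from the pose measured when the call began, along the tool's axes at that moment; what a row does not reach only later rows make up. A row lasts 1/10 s, in which the tool goes at most 50 mm and 8.59 degrees, less where a joint would pass 70% of its speed; a pose out of reach is approached as far as the arm can. A call with a gripper value outside its range is refused whole. The fingers move at their own pace and stop on an object; "newtons" is the grip in N (left out, the last holds). Time passes only in rows, so rows that repeat a pose let the fingers close. It gives the time, the measured TCP pose, the force and the opening at its end, in the units of the state.
- telemetry.get_obs(): the state, without advancing time (a new reading comes with each control period).
- viewer.get_image(name): name is "side" or "top"; returns (picture, depth): 400x640x3 uint8, red, green, blue; 400x640 float32, mm along the optical axis (not along the pixel's ray), 0 where there is no reading.
- viewer.camera_params(name): a dict with "fx", "fy", "cx", "cy" (pixels), "xyz" and "orientation" of the camera in the world. Camera axes: x right, y down, z forward; pixel columns grow to the right and rows downward; lengths in mm; the calibration is good to about 2 mm. A picture is of the moment at which its call begins. camera_params takes no time and is no camera call.
- ctrl.job_done(): hands the job in, once; it reports no verdict.
Trained networks look in the newest picture that a camera, given by its name, has taken for a name from the list of things; names that differ only in an ending like _2 or _b are one class to them, and where a whole thing is asked for, a point or a joint stands for the part that bears it (a point fixed in the world has none). Each returns a list of dicts, best first, with "confidence" (0 to 1); they miss things now and then, are a little off and sometimes report something else, mostly with a low value. They report only what shows in the picture. A call takes as long as a camera call. They do not tell look-alikes from the thing itself.
- models.spot_in(camera, thing): "extent" ([centre column, centre row, width, height] in pixels, round what is visible of it).
- models.trace(camera, thing): "mask" (400x640 bool, what is visible of it) and "extent" ([centre column, centre row, width, height] in pixels, round what is visible of it).
- models.spot_point(camera, thing): "position" ([column, row] in pixels: a listed point, or the origin of a listed thing).
The state is a dict: "time": time; "joint_positions": joint angles; "qd": joint speeds; "tau": joint torques, N m; "position": TCP position; "tcp_rot": TCP orientation; "force": force on the tool from outside, world axes, zero at the start; "moment": the same for the moment, N m; "width": opening from 0.0 (shut) to 1.0 (fully open).
Only numpy, scipy, OpenCV 4.12 (cv2) and the standard library are available. Lean on these libraries where they do the work, as an engineer would, in place of code of your own. Each camera call takes 0.05 s, during which the arm holds its last target. There are 200 camera calls.

TASK

Take the finished steel block off the magnetic chuck (the magnet is off) and set it down, without dropping it, in the steel tray. Then stand the other block, from the bench, on the chuck with its long side along the back rail, push it fully home into the corner where the rail meets the raised end stop, so that it sits flat on the chuck and flush against both, and finish while still holding it there in the gripper, pressed firmly against both stops, so that a mate can switch the magnet on. Leave the grinding disc, the brush and the tin where they are.

Things in the scene. Friction and masses are not known exactly. Their poses are not given: they have to be found in the camera images.
- chuck: Magnetic chuck bolted to the bench, magnet off: grey box, steel top face crossed by thin brass lines, 125 mm (its x) by 250 mm (its y), face 50 mm above the bench. Origin: centre of its underside. x points square to the back rail, towards it; y along its length. Position and yaw (to 0.3 rad) vary. A lever lies along its front (-x) side, 27 mm out, up to 32 mm above the bench
- rail: Back rail: rigid fixed steel bar, 6 mm thick, 250 mm long, on the chuck's +x side. Its flat inner face is at chuck x = +62.5 mm, the very edge of the top face, and stands 10 mm above that face all along. Origin: middle of its length and thickness, 15 mm above the bench; axes as the chuck's
- stop: Raised end stop: rigid fixed steel plate 6 mm thick, 110 mm long (chuck's x), at either short end of the chuck (chuck y + or -). Its flat inner face is 125 mm from the chuck's centre, at the edge of the top face, and stands 10 mm above it. The plate at the other end is lowered and stops nothing. Origin: middle of length and thickness, 15 mm above the bench; axes as the chuck's
- finished_center (a point): Centre of the finished block, which stands on the chuck's face, away from the rail and stop: plain steel, 36 mm (its x) by 56 mm (its y) by 50 mm tall (its z), two 10 mm holes down through it from the top, about 0.7 kg. The centre is 25 mm above its underside
- blank_center (a point): Centre of the next block, standing upright on the bench beside the chuck, left or right: same shape, size and steel as the finished one, 36 mm (its x) by 56 mm (its y, the long side) by 50 mm tall, 0.6 to 0.85 kg; centre 25 mm above its underside; a half turn makes no difference. If the fingertips stay 12 mm or more above its underside they pass over rail and stop
- tray: Low open steel tray fixed on the bench beside the chuck, on the other side from the second block: 200 mm (its x) by 140 mm (its y), 25 mm high, walls and floor 4 mm thick, empty. Origin: centre of its underside
- disc: Bystander: a grinding disc lying flat on the bench beyond the chuck, 125 mm across, 6 mm thick, dark with a pale centre. Origin: centre of its underside
- brush: Bystander: a wooden-handled brush lying on the bench, 200 mm long (its x), 42 mm wide, 20 mm high. Origin: middle of its length, on the bench
- tin: Bystander: a closed tin standing on the bench, 66 mm across, 100 mm tall. Origin: centre of its underside
Mind the look-alikes: they are no part of the job. Leave any black or brown look-alike of the part that bears blank_center alone.

How it is judged (in metres and radians):
On the way, in this order (a step that is already met when the one before it is completed fails the run):
1. the finished block stands or lies in the tray, let go and at rest (x of finished_center in the frame of tray between -0.085 and 0.085 m and y of finished_center in the frame of tray between -0.058 and 0.058 m and z of finished_center in the frame of tray between 0.015 and 0.036 m and contact force between the fingers and finished below 0.05 N and linear speed of finished below 0.02 m/s), for 0.2 s.
2. the other block stands on the chuck's top face (x of blank_center in the frame of chuck between -0.0625 and 0.0625 m and y of blank_center in the frame of chuck between -0.125 and 0.125 m and z of blank_center in the frame of chuck between 0.072 and 0.0775 m and angle between blank_center's own z axis and vertical below 0.05 rad), for 0.1 s.
At the end, for the whole second after the job is handed in: Finished block in the tray, let go, at rest. Other block flat on the chuck (2.5 mm, 0.03 rad), its long side along the rail (0.03 rad), within 2 mm of rail and raised stop, pressing on each with over 2 N, still held (over 1 N on the fingers) and still (all of step 1 and x of blank_center in the frame of chuck between 0.0425 and 0.0467 m and (y of blank_center in the frame of chuck between 0.095 and 0.0992 m or y of blank_center in the frame of chuck between -0.0992 and -0.095 m) and z of blank_center in the frame of chuck between 0.0725 and 0.077 m and angle between the y axis of blank_center and the y axis of chuck, either way round below 0.03 rad and angle between blank_center's own z axis and vertical below 0.03 rad and contact force between blank and rail above 2 N and contact force between blank and stop above 2 N and contact force between the fingers and blank above 1 N and linear speed of blank below 0.01 m/s); the arm keeps its last pose, push and grip.
It fails at once if a block is dropped: it falls free of everything more than about 20 mm above where it would land ((distance of finished_center from where it was at the start of the episode above 0.02 m and contact force between anything else and finished below 0.02 N and height (world z) of finished_center above 0.049 m) or (distance of blank_center from where it was at the start of the episode above 0.02 m and contact force between anything else and blank below 0.02 N and height (world z) of blank_center above 0.095 m)).
It fails at once if the grinding disc, the brush or the tin is shifted by more than 15 mm (distance of any of disc, brush, tin from where it was at the start of the episode above 0.015 m).
It also fails if it takes over 72 s, if anything falls off the work surface, if the arm or the gripper's body presses on something with over 40 N, if the wrist force passes 120 N, or if a joint passes its speed limit or range.

## Working session

There is one attempt and no reset: what is moved stays moved. The work goes in short steps, Python scripts to look and compute and a tool call to move; the robot and the scene stay as the last step left them, time stands still between calls to the robot, and variables do not carry over. Pictures are saved under pics/ and viewed, about 8 in all and at most 12, crops included, and the job is handed in when it is done.

Besides the shell and the picture viewer there is one more tool, called after "Request:" by a JSON object that holds its "method" and its "body". jog_arm: Moves the arm, as the interface text tells. Its arguments: {"type":"object","properties":{"commands":{"type":"array"},"newtons":{"type":"number"}},"required":["commands"]}

```bash
mkdir -p pics; cat > h.py <<'E'
import numpy as np, cv2
from scipy.spatial.transform import Rotation as R
from cell import telemetry, viewer, ctrl, models
def cam(n):
    p=viewer.camera_params(n); o=np.array(p["orientation"],float)
    M=R.from_rotvec(o).as_matrix() if o.size==3 else (R.from_quat(o).as_matrix() if o.size==4 else o.reshape(3,3))
    return p,M,np.array(p["xyz"],float)
def world(n,d):
    p,M,t=cam(n); v,u=np.mgrid[0:400,0:640]
    P=np.stack([(u-p["cx"])/p["fx"]*d,(v-p["cy"])/p["fy"]*d,d],-1)
    return P@M.T+t
def px2plane(n,u,v,z):
    p,M,t=cam(n); r=M@np.array([(u-p["cx"])/p["fx"],(v-p["cy"])/p["fy"],1.])
    return t+r*(z-t[2])/r[2]
E
python3 - <<'E'
from h import *
s=telemetry.get_obs(); print({k:np.round(v,3) for k,v in s.items()})
for n in("top","side"):
    print(viewer.camera_params(n))
    im,d=viewer.get_image(n); cv2.imwrite(f"pics/{n}0.png",im[:,:,::-1]); np.save(f"{n}0.npy",d)
    for th in ("chuck","rail","stop","finished_center","blank_center","tray","disc","brush","tin"):
        r=models.spot_in(n,th); print(n,th,[(np.round(x["extent"]).tolist(),round(x["confidence"],2)) for x in r[:4]])
E
```

```text
{'time': np.float64(0.0), 'joint_positions': array([-1.409,  0.528,  1.434, -0.   ,  1.181, -0.178]), 'qd': array([-0.001, -0.   , -0.002,  0.   , -0.001, -0.   ]), 'tau': array([ 1.0000e-03, -4.4003e+01, -1.7660e+01,  6.3000e-02,  5.8000e-02,
       -0.0000e+00]), 'position': array([ 208.792, -588.32 ,  221.586]), 'tcp_rot': array([-3.094, -0.532, -0.   ]), 'force': array([ 0.089, -0.258, -0.742]), 'moment': array([-0.019,  0.018,  0.011]), 'width': np.float64(1.0)}
{'fx': 362.65849172078526, 'fy': 362.65849172078526, 'cx': 322.76372697340827, 'cy': 204.68113101614156, 'xyz': array([431.49942351, -34.45599375, 959.98121351]), 'orientation': array([-2.1466272 ,  2.11754001, -0.19060071])}
top chuck [([319.0, 242.0, 121.0, 73.0], 0.85)]
top rail [([324.0, 212.0, 95.0, 17.0], 0.62)]
top stop []
top finished_center [([298.0, 244.0, 29.0, 27.0], 0.63)]
top blank_center [([446.0, 296.0, 28.0, 23.0], 0.87), ([431.0, 256.0, 35.0, 29.0], 0.83), ([398.0, 219.0, 23.0, 26.0], 0.74), ([471.0, 262.0, 30.0, 24.0], 0.56)]
top tray [([182.0, 234.0, 77.0, 85.0], 0.88)]
top disc [([312.0, 140.0, 46.0,
[... 326 characters left out ...]
([-0.6971631 ,  2.42312068, -1.34052189])}
side chuck [([327.0, 222.0, 83.0, 73.0], 0.69)]
side rail [([310.0, 205.0, 50.0, 36.0], 0.55)]
side stop [([304.0, 237.0, 31.0, 20.0], 0.78)]
side finished_center [([326.0, 217.0, 25.0, 24.0], 0.8)]
side blank_center [([400.0, 169.0, 10.0, 21.0], 0.73), ([327.0, 222.0, 91.0, 72.0], 0.58), ([381.0, 180.0, 13.0, 22.0], 0.51), ([346.0, 182.0, 23.0, 19.0], 0.51)]
side tray [([248.0, 300.0, 100.0, 79.0], 0.82)]
side disc [([253.0, 205.0, 42.0, 22.0], 0.8), ([305.0, 238.0, 34.0, 26.0], 0.23)]
side brush [([318.0, 170.0, 39.0, 20.0], 0.77)]
side tin [([209.0, 231.0, 27.0, 40.0], 0.73), ([251.0, 207.0, 39.0, 23.0], 0.44), ([324.0, 217.0, 24.0, 21.0], 0.31)]
```

```bash
python3 - <<'E'
import cv2
a=cv2.imread("pics/top0.png")[110:330,140:500]; cv2.imwrite("pics/top0c.png",cv2.resize(a,(792,484),interpolation=cv2.INTER_CUBIC))
a=cv2.imread("pics/side0.png")[140:350,190:430]; cv2.imwrite("pics/side0c.png",cv2.resize(a,None,fx=2.8,fy=2.8,interpolation=cv2.INTER_CUBIC))
E
```

```text
(no output)
```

View pics/top0c.png

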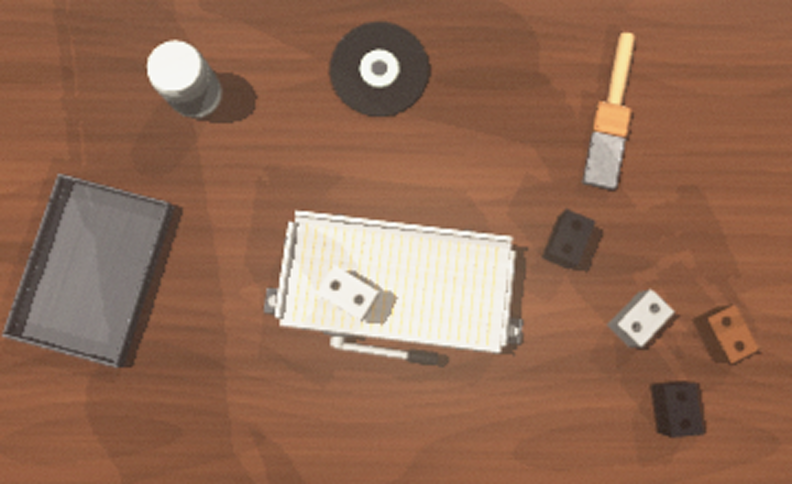

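View pics/side0c.png

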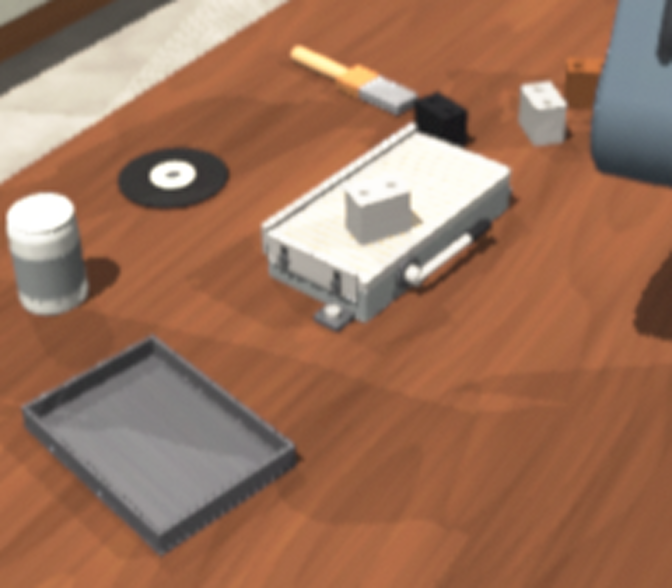

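The pictures show four blocks on the right: black (398,219), plain steel (431,256), brown (471,262) and black (446,296). The steel one at (431,256) fits the blank, and in the enlarged top crop it is grey with two holes. The finished block is at (298,244), on the chuck. Next I'll get poses from depth.

```bash
python3 - <<'E'
from h import *
im=cv2.imread("pics/top0.png"); W=world("top",np.load("top0.npy")); z=W[...,2]
v,u=np.mgrid[0:400,0:640]
def box(e,g=3): return (abs(u-e[0])<e[2]/2+g)&(abs(v-e[1])<e[3]/2+g)
def rect(m,nm):
    pts=W[m][:,:2].astype(np.float32); r=cv2.minAreaRect(pts); print(nm,len(pts),"rect c",np.round(r[0],1),"size",np.round(r[1],1),"ang",round(r[2],2),"zmed",round(float(np.median(z[m])),1)); return r
print("bench z",np.median(z[300:330,200:300]))
c=box([319,242,121,73])
r=rect(c&(abs(z-50)<4)&(u>262)&(u<378),"face")
rect(c&(z>56)&(z<66),"10mm-up")
rect(box([298,244,29,27])&(z>94)&(z<106),"fin top")
rect(box([431,256,35,29])&(z>44)&(z<56),"blank top")
rect(box([182,234,77,85],6)&(z>10)&(z<35),"tray rim/all")
rect(box([398,219,23,26])&(z>44)&(z<56),"black1")
rect(box([471,262,30,24])&(z>44)&(z<56),"brown")
rect(box([446,296,28,23])&(z>44)&(z<56),"black2")
# heightmap of the 10mm-up points in face axes
m=c&(z>30)&(z<75)
pts=W[m]; 
np.save("chpts.npy",pts)
k=(pts[:,2]>56)
print(np.round(pts[k][np.argsort(pts[k][:,1])][::8],0).tolist())
E
```

```text
bench z -0.4841569365760279
face 4632 rect c [506.1 -31.8] size [258.1 125.2] ang 83.74 zmed 49.7
10mm-up 360 rect c [514.3 -27.8] size [255.9 121.6] ang 83.85 zmed 59.4
fin top 330 rect c [491.9  22.6] size [56.  35.9] ang 59.69 zmed 99.6
blank top 317 rect c [ 470.6 -312.8] size [36.5 55.8] ang 44.67 zmed 50.1
tray rim/all 736 rect c [521.1 333.9] size [142.5 200.3] ang 75.8 zmed 21.9
black1 301 rect c [ 562.6 -232. ] size [36.7 56.2] ang 66.63 zmed 49.8
brown 336 rect c [ 454.5 -410.7] size [56.7 37. ] ang 26.36 zmed 50.3
black2 338 rect c [ 370.  -350.6] size [56.  38.4] ang 6.42 zmed 50.3
[[558.0, -161.0, 58.0], [560.0, -153.0, 59.0], [560.0, -145.0, 63.0], [557.0, -138.0, 62.0], [562.0, -131.0, 62.0], [562.0, -118.0, 59.0], [562.0, -113.0, 59.0], [562.0, -103.0, 62.0], [562.0, -96.0, 62.0], [564.0, -88.0, 61.0], [567.0, -78.0, 59.0], [564.0, -73.0, 62.0], [569.0, -66.0, 61.0], [567.0, -56.0, 58.0], [571.0, -50.0, 61.0], [572.0, -40.0, 58.0], [571.0, -33.0, 59.0], [571.0, -23.0, 59.0], [576.0, -15.0, 58.0], [573.0, -8.0, 61.0], [479.0, -2.0, 58.0], [574.0, 5.0, 58.0], [578.0, 10.0, 62.0], [575.0, 15.0, 62.0], [578.0, 23.0, 59.0], [578.0, 30.0, 61.0], [505.0, 35.0, 62.0], [578.0, 43.0, 59.0], [578.0, 50.0, 58.0], [578.0, 55.0, 58.0], [586.0, 66.0, 57.0], [585.0, 73.0, 59.0], [582.0, 83.0, 62.0], [557.0, 90.0, 57.0], [564.0, 92.0, 62.0], [573.0, 93.0, 57.0], [537.0, 94.0, 58.0], [559.0, 95.0, 59.0], [519.0, 96.0, 59.0], [539.0, 96.0, 60.0], [502.0, 97.0, 60.0], [517.0, 98.0, 57.0], [487.0, 99.0, 60.0], [504.0, 100.0, 61.0], [479.0, 101.0, 61.0], [492.0, 102.0, 58.0], [482.0, 104.0, 58.0]]
```

```bash
cat >> h.py <<'E'
def go(x,y,z,jaw):
    "turn/xyz (tool axes) from measured pose to world TCP x,y,z pointing down, jaw axis at angle jaw deg (mod 180)"
    s=telemetry.get_obs(); T=R.from_rotvec(s["tcp_rot"]); best=None
    for a in (jaw,jaw+180):
        yv=np.array([np.cos(np.radians(a)),np.sin(np.radians(a)),0]); zv=np.array([0,0,-1.]); G=R.from_matrix(np.stack([np.cross(yv,zv),yv,zv],1))
        w=(T.inv()*G).as_rotvec()
        if best is None or np.linalg.norm(w)<np.linalg.norm(best): best=w
    d=T.inv().apply(np.array([x,y,z])-s["position"])
    ty=T.apply([0,1,0])
    print("t",round(float(s["time"]),2),"pos",np.round(s["position"],1),"jaw now",round(float(np.degrees(np.arctan2(ty[1],ty[0]))),1),"q6",round(float(s["joint_positions"][5]),2),"F",np.round(s["force"],1),"w",round(float(s["width"]),3),"| turn",np.round(best,3),"xyz",np.round(d,1))
E
python3 - <<'E'
from h import *
P=np.load("chpts.npy"); up=P[(P[:,2]>55)&(P[:,2]<68)]
rail=up[(up[:,0]>552)]; a=np.radians(-6.26)
R2=lambda a:np.array([[np.cos(a),-np.sin(a)],[np.sin(a),np.cos(a)]])
for it in range(4):
    L=(up[:,:2]-[506,-31])@R2(a)
    k=(L[:,0]>52)&(L[:,0]<80); b=np.polyfit(L[k,1],L[k,0],1); a-=np.arctan(b[0])
L=(up[:,:2]-[506,-31])@R2(a); k=L[:,0]>52;s=L[:,1]>112
print("yaw deg",np.degrees(a)); 
print("rail x pct",np.percentile(L[k,0],[2,10,50,90,98]),"y",np.percentile(L[k,1],[0,2,98,100]))
print("stop y pct",np.percentile(L[s&~k,1],[2,10,50,90,98]), "stop x",np.percentile(L[s&~k,0],[0,100]))
F=P[(abs(P[:,2]-50)<4)]; L2=(F[:,:2]-[506,-31])@R2(a); print("face x",np.percentile(L2[:,0],[.5,1,2,98,99]),"y",np.percentile(L2[:,1],[.5,1,2,98,99]))
for u,v in ((224,145),(312,140),(416,160)): print(px2plane("top",u,v,0 if u!=224 else 60))
go(491.9,22.6,180,-30.3); go(470.6,-312.8,150,44.7)
E
```

```text
yaw deg -6.096268413578834
rail x pct [62.01829076 62.41988169 64.9996159  67.65427354 68.47448081] y [-123.90832235 -118.75795832  121.76007436  130.67965875]
stop y pct [125.72835122 126.15342491 128.5302932  130.97723834 131.79418997] stop x [-52.76299703  50.20656441]
face x [-61.92759006 -61.38964055 -60.26604453  60.67636439  61.90733818] y [-127.76597634 -126.09388623 -122.54068576  121.80552594  124.25064585]
[743.37163692 220.89347313  60.        ]
[782.31898025  -4.97527763   0.        ]
[ 728.9657903  -292.08493098    0.        ]
t 1.0 pos [ 208.9 -589.   222.6] jaw now -70.5 q6 -0.18 F [-0.8  0.5  0.1] w 0.995 | turn [ 0.     0.    -0.701] xyz [ 471.1 -481.9   42.5]
t 1.0 pos [ 208.9 -589.   222.6] jaw now -70.5 q6 -0.18 F [-0.8  0.5  0.1] w 0.995 | turn [ 0.    -0.     1.131] xyz [ 339.  -172.9   72.6]
```

Request:
{"method": "jog_arm", "body": {"commands": [{"turn": [0, 0, -0.7], "xyz": [471, -482, 40], "hand": 70}, {"turn": [0, 0, -0.7], "xyz": [471, -482, 40], "hand": 70}, {"turn": [0, 0, -0.7], "xyz": [471, -482, 40], "hand": 70}, {"turn": [0, 0, -0.7], "xyz": [471, -482, 40], "hand": 70}, {"turn": [0, 0, -0.7], "xyz": [471, -482, 40], "hand": 70}, {"turn": [0, 0, -0.7], "xyz": [471, -482, 40], "hand": 70}, {"turn": [0, 0, -0.7], "xyz": [471, -482, 40], "hand": 70}, {"turn": [0, 0, -0.7], "xyz": [471, -482, 40], "hand": 70}, {"turn": [0, 0, -0.7], "xyz": [471, -482, 40], "hand": 70}, {"turn": [0, 0, -0.7], "xyz": [471, -482, 40], "hand": 70}], "newtons": 40}}

```text
time: 2.0
position: [419.2, -134.3, 193.2]
tcp_rot: [2.725, 1.561, 0.001]
force: [1.5, -0.9, 0.4]
width: 0.804
```

```bash
python3 -c "
from h import *
go(491.9,22.6,150,-30.3)"
```

```text
t 2.0 pos [ 419.2 -134.3  193.2] jaw now -30.4 q6 -0.03 F [ 1.5 -0.9  0.4] w 0.804 | turn [ 0.001  0.    -0.002] xyz [172.1 -16.8  43.2]
```

Request:
{"method": "jog_arm", "body": {"commands": [{"turn": [0, 0, 0], "xyz": [172, -17, 43], "hand": 70}, {"turn": [0, 0, 0], "xyz": [172, -17, 43], "hand": 70}, {"turn": [0, 0, 0], "xyz": [172, -17, 43], "hand": 70}, {"turn": [0, 0, 0], "xyz": [172, -17, 43], "hand": 70}, {"turn": [0, 0, 0], "xyz": [172, -17, 43], "hand": 70}, {"turn": [0, 0, 0], "xyz": [172, -17, 43], "hand": 70}]}}

```text
time: 2.6
position: [491.5, 23.0, 150.1]
tcp_rot: [2.723, 1.564, 0.0]
force: [-0.3, 0.7, 0.4]
width: 0.801
```

```bash
python3 - <<'E'
from h import *
go(491.9,22.6,69,-30.3)
im,d=viewer.get_image("side"); cv2.imwrite("pics/s1.png",cv2.resize(im[140:290,250:410,::-1],None,fx=4,fy=4,interpolation=cv2.INTER_CUBIC))
E
```

```text
t 2.6 pos [491.5  23.  150.1] jaw now -30.3 q6 0.35 F [-0.3  0.7  0.4] w 0.801 | turn [0.001 0.001 0.   ] xyz [-0.1  0.5 81.1]
```

View pics/s1.png

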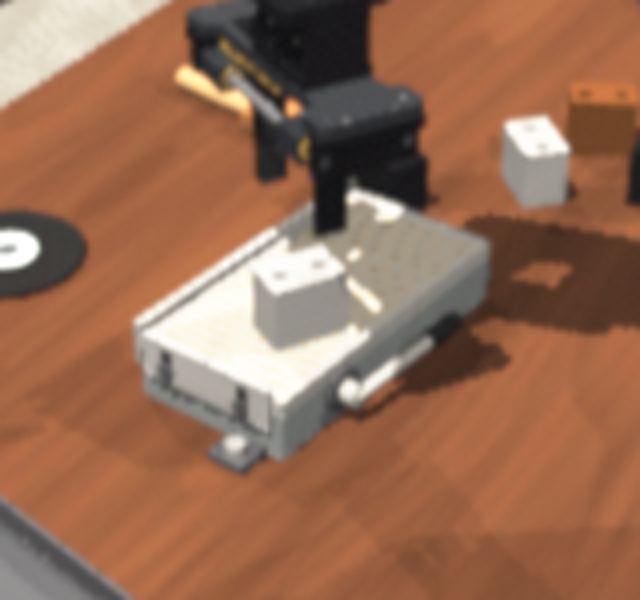

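The side view shows the fingers straddling the finished block from above, with midpoint near crop (300,195) and block top at (300,262). That fits a 50 mm height gap, so I'll descend.

Request:
{"method": "jog_arm", "body": {"commands": [{"turn": [0, 0, 0], "xyz": [0, 0.5, 40], "hand": 70}, {"turn": [0, 0, 0], "xyz": [0, 0.5, 60], "hand": 70}, {"turn": [0, 0, 0], "xyz": [0, 0.5, 72], "hand": 70}, {"turn": [0, 0, 0], "xyz": [0, 0.5, 80], "hand": 70}, {"turn": [0, 0, 0], "xyz": [0, 0.5, 80], "hand": 0}, {"turn": [0, 0, 0], "xyz": [0, 0.5, 80], "hand": 0}, {"turn": [0, 0, 0], "xyz": [0, 0.5, 80], "hand": 0}, {"turn": [0, 0, 0], "xyz": [0, 0.5, 80], "hand": 0}, {"turn": [0, 0, 0], "xyz": [0, 0.5, 80], "hand": 0}, {"turn": [0, 0, 0], "xyz": [0, 0.5, 80], "hand": 0}]}}

```text
time: 3.65
position: [491.1, 22.3, 70.6]
tcp_rot: [2.725, 1.562, -0.001]
force: [-1.2, 1.2, 4.8]
width: 0.409
```

Request:
{"method": "jog_arm", "body": {"commands": [{"turn": [0, 0, 0], "xyz": [0, 0, 0], "hand": 0}, {"turn": [0, 0, 0], "xyz": [0, 0, 0], "hand": 0}, {"turn": [0, 0, 0], "xyz": [0, 0, -30], "hand": 0}, {"turn": [0, 0, 0], "xyz": [0, 0, -60], "hand": 0}, {"turn": [0, 0, 0], "xyz": [0, 0, -80], "hand": 0}, {"turn": [0, 0, 0], "xyz": [0, 0, -80], "hand": 0}]}}

```text
time: 4.25
position: [492.8, 22.1, 152.2]
tcp_rot: [2.722, 1.56, 0.005]
force: [0.4, -0.1, -7.5]
width: 0.409
```

```bash
python3 -c "
from h import *
go(521,334,140,-14.2)"
```

```text
t 4.25 pos [492.8  22.1 152.2] jaw now -30.4 q6 0.35 F [ 0.4 -0.1 -7.5] w 0.409 | turn [ 0.005 -0.    -0.282] xyz [ 283.4 -133.3   11.8]
```

Request:
{"method": "jog_arm", "body": {"commands": [{"turn": [0, 0, -0.28], "xyz": [283, -133, 10], "hand": 0}, {"turn": [0, 0, -0.28], "xyz": [283, -133, 10], "hand": 0}, {"turn": [0, 0, -0.28], "xyz": [283, -133, 10], "hand": 0}, {"turn": [0, 0, -0.28], "xyz": [283, -133, 10], "hand": 0}, {"turn": [0, 0, -0.28], "xyz": [283, -133, 10], "hand": 0}, {"turn": [0, 0, -0.28], "xyz": [283, -133, 10], "hand": 0}, {"turn": [0, 0, -0.28], "xyz": [283, -133, 10], "hand": 0}, {"turn": [0, 0, -0.28], "xyz": [283, -133, 10], "hand": 0}, {"turn": [0, 0, -0.28], "xyz": [283, -133, 10], "hand": 0}]}}

```text
time: 5.15
position: [519.2, 332.4, 139.3]
tcp_rot: [2.477, 1.927, -0.004]
force: [-0.5, -0.5, -7.1]
width: 0.409
```

```bash
python3 -c "
from h import *
go(521,334,26,-14.2)"
```

```text
t 5.15 pos [519.2 332.4 139.3] jaw now -14.3 q6 0.64 F [-0.5 -0.5 -7.1] w 0.409 | turn [ 0.001  0.004 -0.001] xyz [  2.5   1.2 113.2]
```

Request:
{"method": "jog_arm", "body": {"commands": [{"turn": [0, 0, 0], "xyz": [2, 1, 40], "hand": 0}, {"turn": [0, 0, 0], "xyz": [2, 1, 75], "hand": 0}, {"turn": [0, 0, 0], "xyz": [2, 1, 95], "hand": 0}, {"turn": [0, 0, 0], "xyz": [2, 1, 105], "hand": 0}, {"turn": [0, 0, 0], "xyz": [2, 1, 109], "hand": 0}, {"turn": [0, 0, 0], "xyz": [2, 1, 112], "hand": 0}, {"turn": [0, 0, 0], "xyz": [2, 1, 114], "hand": 0}, {"turn": [0, 0, 0], "xyz": [2, 1, 114], "hand": 0}]}}

```text
time: 5.95
position: [521.3, 333.8, 26.2]
tcp_rot: [2.477, 1.926, -0.002]
force: [0.5, 0.6, -7.8]
width: 0.411
```

Request:
{"method": "jog_arm", "body": {"commands": [{"turn": [0, 0, 0], "xyz": [0, 0, 1], "hand": 0}, {"turn": [0, 0, 0], "xyz": [0, 0, 2], "hand": 0}, {"turn": [0, 0, 0], "xyz": [0, 0, 2], "hand": 0}, {"turn": [0, 0, 0], "xyz": [0, 0, 2], "hand": 0}]}}

```text
time: 6.35
position: [521.8, 334.1, 24.8]
tcp_rot: [2.477, 1.926, 0.0]
force: [0.5, -0.3, -4.0]
width: 0.411
```

Touching. Release and retreat.

Request:
{"method": "jog_arm", "body": {"commands": [{"turn": [0, 0, 0], "xyz": [0, 0, 0.5], "hand": 0}, {"turn": [0, 0, 0], "xyz": [0, 0, 0.5], "hand": 60}, {"turn": [0, 0, 0], "xyz": [0, 0, 0.5], "hand": 60}, {"turn": [0, 0, 0], "xyz": [0, 0, 0.5], "hand": 60}, {"turn": [0, 0, 0], "xyz": [0, 0, 0.5], "hand": 60}, {"turn": [0, 0, 0], "xyz": [0, 0, -20], "hand": 60}, {"turn": [0, 0, 0], "xyz": [0, 0, -60], "hand": 60}, {"turn": [0, 0, 0], "xyz": [0, 0, -100], "hand": 60}, {"turn": [0, 0, 0], "xyz": [0, 0, -120], "hand": 60}]}}

```text
time: 7.25
position: [523.3, 335.3, 148.5]
tcp_rot: [2.475, 1.925, 0.009]
force: [0.1, 0.5, 0.1]
width: 0.688
```

```bash
python3 -c "
from h import *
go(470.6,-312.8,150,44.7)
im,d=viewer.get_image('top'); W=world('top',d); z=W[...,2]
m=np.zeros(z.shape,bool); m[190:280,140:222]=1
m&=(z>46)&(z<62); print(m.sum(), cv2.minAreaRect(W[m][:,:2].astype(np.float32)), np.median(z[m]) if m.any() else 0)"
```

```text
t 7.25 pos [523.3 335.3 148.5] jaw now -14.3 q6 0.64 F [0.1 0.5 0.1] w 0.688 | turn [ 0.008  0.003 -1.029] xyz [-641.1  108.5   -1.4]
316 ((522.6409301757812, 333.28765869140625), (58.21312713623047, 36.002418518066406), 77.00444793701172) 52.74452567518313
```

```bash
python3 -c "
from h import *
im,d=viewer.get_image('top'); cv2.imwrite('pics/b1.png',cv2.resize(im[200:315,380:500,::-1],None,fx=4,fy=4,interpolation=cv2.INTER_CUBIC))"
```

```text
(no output)
```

View pics/b1.png

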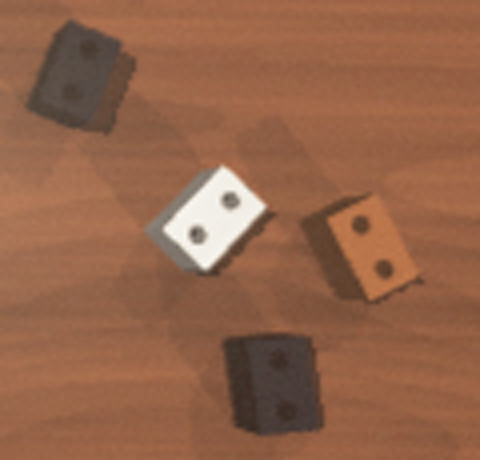

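Request:
{"method": "jog_arm", "body": {"commands": [{"turn": [0, 0, -1.03], "xyz": [-641, 108, 0], "hand": 65}, {"turn": [0, 0, -1.03], "xyz": [-641, 108, 0], "hand": 65}, {"turn": [0, 0, -1.03], "xyz": [-641, 108, 0], "hand": 65}, {"turn": [0, 0, -1.03], "xyz": [-641, 108, 0], "hand": 65}, {"turn": [0, 0, -1.03], "xyz": [-641, 108, 0], "hand": 65}, {"turn": [0, 0, -1.03], "xyz": [-641, 108, 0], "hand": 65}, {"turn": [0, 0, -1.03], "xyz": [-641, 108, 0], "hand": 65}, {"turn": [0, 0, -1.03], "xyz": [-641, 108, 0], "hand": 65}, {"turn": [0, 0, -1.03], "xyz": [-641, 108, 0], "hand": 65}, {"turn": [0, 0, -1.03], "xyz": [-641, 108, 0], "hand": 65}]}}

```text
time: 8.35
position: [484.5, -133.6, 146.1]
tcp_rot: [1.205, 2.893, 0.007]
force: [1.0, 0.1, -0.3]
width: 0.747
```

```bash
python3 -c "
from h import *
go(470.6,-312.8,120,44.7)"
```

```text
t 8.35 pos [ 484.5 -133.6  146.1] jaw now 44.8 q6 -1.28 F [ 1.   0.1 -0.3] w 0.747 | turn [0.007 0.005 0.001] xyz [-117.3 -136.2   25.8]
```

The enlarged crop confirms it: the block at crop (213,218) is pale steel, and its neighbours are two black and one brown.

Request:
{"method": "jog_arm", "body": {"commands": [{"turn": [0, 0, 0], "xyz": [-117, -136, 26], "hand": 65}, {"turn": [0, 0, 0], "xyz": [-117, -136, 26], "hand": 65}, {"turn": [0, 0, 0], "xyz": [-117, -136, 26], "hand": 65}, {"turn": [0, 0, 0], "xyz": [-117, -136, 26], "hand": 65}, {"turn": [0, 0, 0], "xyz": [-117, -136, 26], "hand": 65}, {"turn": [0, 0, 0], "xyz": [-117, -136, 26], "hand": 65}, {"turn": [0, 0, 0], "xyz": [-117, -136, 26], "hand": 65}]}}

```text
time: 9.05
position: [469.8, -310.7, 119.0]
tcp_rot: [1.205, 2.895, 0.009]
force: [-0.1, 1.2, 0.5]
width: 0.745
```

```bash
python3 -c "
from h import *
go(470.6,-312.8,15,44.7)"
```

```text
t 9.05 pos [ 469.8 -310.7  119. ] jaw now 44.8 q6 -1.57 F [-0.1  1.2  0.5] w 0.745 | turn [0.007 0.003 0.002] xyz [ -1.7  -1.7 104. ]
```

Request:
{"method": "jog_arm", "body": {"commands": [{"turn": [0.007, 0.003, 0], "xyz": [-1.5, -1.5, 40], "hand": 65}, {"turn": [0.007, 0.003, 0], "xyz": [-1.5, -1.5, 75], "hand": 65}, {"turn": [0.007, 0.003, 0], "xyz": [-1.5, -1.5, 95], "hand": 65}, {"turn": [0.007, 0.003, 0], "xyz": [-1.5, -1.5, 104], "hand": 65}, {"turn": [0.007, 0.003, 0], "xyz": [-1.5, -1.5, 104], "hand": 65}, {"turn": [0.007, 0.003, 0], "xyz": [-1.5, -1.5, 104], "hand": 0}, {"turn": [0.007, 0.003, 0], "xyz": [-1.5, -1.5, 104], "hand": 0}, {"turn": [0.007, 0.003, 0], "xyz": [-1.5, -1.5, 104], "hand": 0}, {"turn": [0.007, 0.003, 0], "xyz": [-1.5, -1.5, 104], "hand": 0}, {"turn": [0.007, 0.003, 0], "xyz": [-1.5, -1.5, 104], "hand": 0}], "newtons": 55}}

```text
time: 10.05
position: [471.0, -312.7, 15.7]
tcp_rot: [1.207, 2.899, 0.001]
force: [0.2, 0.3, 2.6]
width: 0.413
```

Request:
{"method": "jog_arm", "body": {"commands": [{"turn": [0, 0, 0], "xyz": [0, 0, 0], "hand": 0}, {"turn": [0, 0, 0], "xyz": [0, 0, 0], "hand": 0}, {"turn": [0, 0, 0], "xyz": [0, 0, 0], "hand": 0}]}}

```text
time: 10.35
position: [471.0, -312.7, 15.7]
tcp_rot: [1.208, 2.899, 0.001]
force: [0.5, 0.6, -0.2]
width: 0.411
```

Request:
{"method": "jog_arm", "body": {"commands": [{"turn": [0, 0, 0], "xyz": [0, 0, -25], "hand": 0}, {"turn": [0, 0, 0], "xyz": [0, 0, -60], "hand": 0}, {"turn": [0, 0, 0], "xyz": [0, 0, -100], "hand": 0}, {"turn": [0, 0, 0], "xyz": [0, 0, -125], "hand": 0}, {"turn": [0, 0, 0], "xyz": [0, 0, -125], "hand": 0}]}}

```text
time: 10.85
position: [472.1, -314.1, 143.3]
tcp_rot: [1.205, 2.894, -0.003]
force: [1.0, -1.2, -6.6]
width: 0.411
```

```bash
cat >> h.py <<'E'
YAW=-6.1
def ch(x,y):
    a=np.radians(YAW); return np.array([505.5,-30.5])+[np.cos(a)*x-np.sin(a)*y,np.sin(a)*x+np.cos(a)*y]
E
python3 -c "
from h import *
print(ch(30,75)); go(*ch(30,75),140,-6.1)"
```

```text
[543.29994367  40.88742367]
t 10.85 pos [ 472.1 -314.1  143.3] jaw now 44.8 q6 -1.57 F [ 1.  -1.2 -6.6] w 0.411 | turn [0.004 0.006 0.888] xyz [201.9 300.5   2.1]
```

Request:
{"method": "jog_arm", "body": {"commands": [{"turn": [0.004, 0.006, 0.888], "xyz": [202, 300, 2], "hand": 0}, {"turn": [0.004, 0.006, 0.888], "xyz": [202, 300, 2], "hand": 0}, {"turn": [0.004, 0.006, 0.888], "xyz": [202, 300, 2], "hand": 0}, {"turn": [0.004, 0.006, 0.888], "xyz": [202, 300, 2], "hand": 0}, {"turn": [0.004, 0.006, 0.888], "xyz": [202, 300, 2], "hand": 0}, {"turn": [0.004, 0.006, 0.888], "xyz": [202, 300, 2], "hand": 0}, {"turn": [0.004, 0.006, 0.888], "xyz": [202, 300, 2], "hand": 0}, {"turn": [0.004, 0.006, 0.888], "xyz": [202, 300, 2], "hand": 0}, {"turn": [0.004, 0.006, 0.888], "xyz": [202, 300, 2], "hand": 0}, {"turn": [0.004, 0.006, 0.888], "xyz": [202, 300, 2], "hand": 0}]}}

```text
time: 11.85
position: [540.9, 41.6, 137.7]
tcp_rot: [-2.331, -2.101, 0.006]
force: [-0.1, -0.1, -6.3]
width: 0.411
```

```bash
python3 -c "
from h import *
go(*ch(30,75),68,-6.1)"
```

```text
t 11.85 pos [540.9  41.6 137.7] jaw now -5.9 q6 -0.02 F [-0.1 -0.1 -6.3] w 0.411 | turn [-0.005  0.001  0.003] xyz [-0.3  2.8 69.7]
```

Request:
{"method": "jog_arm", "body": {"commands": [{"turn": [-0.005, 0.001, 0.003], "xyz": [0, 0, 35], "hand": 0}, {"turn": [-0.005, 0.001, 0.003], "xyz": [0, 0, 55], "hand": 0}, {"turn": [-0.005, 0.001, 0.003], "xyz": [0, 0, 64], "hand": 0}, {"turn": [-0.005, 0.001, 0.003], "xyz": [0, 0, 68], "hand": 0}, {"turn": [-0.005, 0.001, 0.003], "xyz": [0, 0, 70], "hand": 0}, {"turn": [-0.005, 0.001, 0.003], "xyz": [0, 0, 71], "hand": 0}, {"turn": [-0.005, 0.001, 0.003], "xyz": [0, 0, 71], "hand": 0}]}}

```text
time: 12.55
position: [541.2, 41.3, 67.4]
tcp_rot: [2.336, 2.099, 0.002]
force: [0.3, 0.7, -6.1]
width: 0.408
```

```bash
python3 -c "
from h import *
go(*ch(30,75),65.7,-6.1)"
```

```text
t 12.55 pos [541.2  41.3  67.4] jaw now -6.1 q6 -0.02 F [ 0.3  0.7 -6.1] w 0.408 | turn [ 0.002  0.    -0.   ] xyz [-0.2  2.1  1.7]
```

Request:
{"method": "jog_arm", "body": {"commands": [{"turn": [0, 0, 0], "xyz": [0, 0, 1], "hand": 0}, {"turn": [0, 0, 0], "xyz": [0, 0, 2], "hand": 0}, {"turn": [0, 0, 0], "xyz": [0, 0, 2.5], "hand": 0}, {"turn": [0, 0, 0], "xyz": [0, 0, 2.5], "hand": 0}, {"turn": [0, 0, 0], "xyz": [0, 0, 2.5], "hand": 0}]}}

```text
time: 13.05
position: [541.7, 41.3, 65.7]
tcp_rot: [2.335, 2.098, 0.003]
force: [-0.9, -0.5, 2.3]
width: 0.411
```

```bash
python3 -c "
from h import *
go(*ch(44.5,75),65,-6.1);go(*ch(44.5,97),65,-6.1)"
```

```text
t 13.05 pos [541.7  41.3  65.7] jaw now -6.1 q6 -0.02 F [-0.9 -0.5  2.3] w 0.411 | turn [ 0.003  0.    -0.   ] xyz [-0.2 16.1  0.8]
t 13.05 pos [541.7  41.3  65.7] jaw now -6.1 q6 -0.02 F [-0.9 -0.5  2.3] w 0.411 | turn [ 0.003  0.    -0.   ] xyz [21.8 16.1  0.8]
```

Request:
{"method": "jog_arm", "body": {"commands": [{"turn": [0, 0, 0], "xyz": [0, 4, 0.5], "hand": 0}, {"turn": [0, 0, 0], "xyz": [0, 8, 0.5], "hand": 0}, {"turn": [0, 0, 0], "xyz": [0, 12, 0.5], "hand": 0}, {"turn": [0, 0, 0], "xyz": [0, 14, 0.5], "hand": 0}, {"turn": [0, 0, 0], "xyz": [0, 16, 0.5], "hand": 0}, {"turn": [0, 0, 0], "xyz": [0, 17, 0.5], "hand": 0}, {"turn": [0, 0, 0], "xyz": [0, 17, 0.5], "hand": 0}]}}

```text
time: 13.75
position: [557.5, 39.7, 65.7]
tcp_rot: [2.337, 2.1, 0.0]
force: [-5.3, -0.1, 7.2]
width: 0.414
```

Request:
{"method": "jog_arm", "body": {"commands": [{"turn": [0, 0, 0], "xyz": [4, 0.5, 0.3], "hand": 0}, {"turn": [0, 0, 0], "xyz": [8, 0.5, 0.3], "hand": 0}, {"turn": [0, 0, 0], "xyz": [12, 0.5, 0.3], "hand": 0}, {"turn": [0, 0, 0], "xyz": [16, 0.5, 0.3], "hand": 0}, {"turn": [0, 0, 0], "xyz": [18, 0.5, 0.3], "hand": 0}, {"turn": [0, 0, 0], "xyz": [20, 0.5, 0.3], "hand": 0}, {"turn": [0, 0, 0], "xyz": [21, 0.5, 0.3], "hand": 0}, {"turn": [0, 0, 0], "xyz": [22, 0.5, 0.3], "hand": 0}]}}

```text
time: 14.55
position: [559.8, 60.2, 65.7]
tcp_rot: [2.336, 2.1, -0.004]
force: [-4.6, -4.3, 4.2]
width: 0.411
```

```bash
python3 -c "
from h import *
go(*ch(44.5,97),65.5,-6.1)"
```

```text
t 14.55 pos [559.8  60.2  65.7] jaw now -6.1 q6 0.02 F [-4.6 -4.3  4.2] w 0.411 | turn [-0.001  0.002 -0.   ] xyz [1.  0.1 0.2]
```

Request:
{"method": "jog_arm", "body": {"commands": [{"turn": [0, 0, 0], "xyz": [1, 1, 0.2], "hand": 0}, {"turn": [0, 0, 0], "xyz": [2, 1.5, 0.2], "hand": 0}, {"turn": [0, 0, 0], "xyz": [2.5, 2, 0.2], "hand": 0}, {"turn": [0, 0, 0], "xyz": [2.5, 2, 0.2], "hand": 0}, {"turn": [0, 0, 0], "xyz": [2.5, 2, 0.2], "hand": 0}]}}

```text
time: 15.05
position: [559.9, 61.2, 65.8]
tcp_rot: [-2.335, -2.099, 0.012]
force: [-7.4, -5.4, 7.5]
width: 0.411
```

```bash
python3 -c "
from h import *
go(*ch(44.5,97),65.5,-6.1)"
```

```text
t 15.05 pos [559.9  61.2  65.8] jaw now -6.1 q6 0.02 F [-7.4 -5.4  7.5] w 0.411 | turn [-0.006  0.004  0.   ] xyz [0.1 0.1 0.3]
```

Request:
{"method": "jog_arm", "body": {"commands": [{"turn": [-0.006, 0.004, 0], "xyz": [3.5, 3, 0], "hand": 0}, {"turn": [-0.006, 0.004, 0], "xyz": [4.5, 4, -0.2], "hand": 0}, {"turn": [-0.006, 0.004, 0], "xyz": [5, 4.5, -0.2], "hand": 0}, {"turn": [-0.006, 0.004, 0], "xyz": [5, 4.5, -0.2], "hand": 0}, {"turn": [-0.006, 0.004, 0], "xyz": [5, 4.5, -0.2], "hand": 0}], "newtons": 60}}

```text
time: 15.55
position: [560.1, 62.1, 65.9]
tcp_rot: [-2.332, -2.1, 0.019]
force: [-11.7, -13.6, 10.0]
width: 0.411
```

```bash
python3 -c "
from h import *
go(*ch(44.5,97),65.5,-6.1)"
```

```text
t 15.55 pos [560.1  62.1  65.9] jaw now -6.0 q6 0.03 F [-11.7 -13.6  10. ] w 0.411 | turn [-0.011  0.007  0.002] xyz [-0.8  0.   0.4]
```

Request:
{"method": "jog_arm", "body": {"commands": [{"turn": [-0.015, 0.01, 0], "xyz": [4.5, 4, 0], "hand": 0}, {"turn": [-0.03, 0.02, 0], "xyz": [4.5, 4, 0], "hand": 0}, {"turn": [-0.03, 0.02, 0], "xyz": [4.5, 4, 0], "hand": 0}, {"turn": [-0.03, 0.02, 0], "xyz": [4.5, 4, 0], "hand": 0}]}}

```text
time: 15.95
position: [560.0, 62.2, 65.8]
tcp_rot: [2.331, 2.103, 0.017]
force: [-11.0, -14.5, 10.5]
width: 0.407
```

```bash
python3 - <<'E'
from h import *
go(*ch(44.5,97),65.5,-6.1)
for n in("top","side"):
    im,d=viewer.get_image(n); np.save(n+"2.npy",d); cv2.imwrite(f"pics/{n}2.png",im[:,:,::-1])
    for th in("blank_center","finished_center"):
        print(n,th,[(np.round(x["position"],1).tolist(),round(x["confidence"],2)) for x in models.spot_point(n,th)[:5]])
a=cv2.imread("pics/side2.png")[160:300,250:390]; b=cv2.imread("pics/top2.png")[160:300,240:400]
f=lambda a:cv2.resize(a,(390,560*390//560),interpolation=cv2.INTER_CUBIC)
cv2.imwrite("pics/c2.png",np.hstack([cv2.resize(a,(420,420),interpolation=2),cv2.resize(b,(380,332),interpolation=2) if 0 else cv2.copyMakeBorder(cv2.resize(b,(376,329),interpolation=2),0,91,0,0,0)]))
E
```

```text
t 15.95 pos [560.   62.2  65.8] jaw now -5.9 q6 0.0 F [-11.  -14.5  10.5] w 0.407 | turn [ 0.009 -0.006  0.004] xyz [-0.9  0.2  0.3]
top blank_center [([466.7, 260.7], 0.64), ([396.5, 221.0], 0.6), ([444.3, 295.2], 0.55)]
top finished_center [([175.8, 228.3], 0.97)]
side blank_center [([347.0, 181.6], 0.84), ([298.1, 214.6], 0.52), ([403.7, 168.2], 0.48), ([419.0, 181.1], 0.47), ([209.2, 242.9], 0.2)]
side finished_center [([246.0, 292.3], 0.91)]
```

View pics/c2.png

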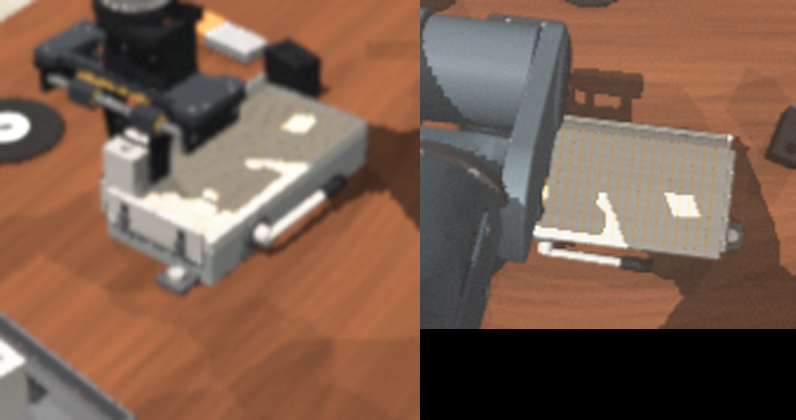

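Request:
{"method": "jog_arm", "body": {"commands": [{"turn": [0.003, -0.002, 0], "xyz": [4, 4, 0], "hand": 0}, {"turn": [0.003, -0.002, 0], "xyz": [4, 4, 0], "hand": 0}, {"turn": [0.003, -0.002, 0], "xyz": [4, 4, 0], "hand": 0}, {"turn": [0.003, -0.002, 0], "xyz": [4, 4, 0], "hand": 0}]}}

```text
time: 16.65
position: [560.0, 62.1, 65.8]
tcp_rot: [-2.33, -2.105, 0.006]
force: [-10.3, -14.3, 8.0]
width: 0.405
```

```bash
python3 - <<'E'
from h import *
go(*ch(44.5,97),65.5,-6.1)
im,d=viewer.get_image("side"); W=world("side",d); P=W[195:250,275:330].reshape(-1,3)
a=np.radians(YAW); A=np.array([[np.cos(a),-np.sin(a)],[np.sin(a),np.cos(a)]])
L=np.c_[(P[:,:2]-[505.5,-30.5])@A,P[:,2]]
k=(L[:,2]>65)&(L[:,2]<97)&(L[:,1]>115)&(L[:,1]<135)
E=L[k]; print(len(E),"endface x",np.percentile(E[:,0],[3,97]),"y med",np.median(E[:,1]))
for c,n in((2,"dy/dz"),(0,"dy/dx")): print(n,np.polyfit(E[:,c],E[:,1],1)[0])
s=(L[:,2]>52)&(L[:,2]<59)&(L[:,1]>118)&(L[:,1]<140)&(L[:,0]<20); print("stop outer y (expect 131)",np.median(L[s,1]),s.sum())
t=(L[:,2]>97)&(L[:,2]<104)&(L[:,1]>95)&(L[:,1]<122)&(L[:,0]>28)&(L[:,0]<61); print("top z",np.median(L[t,2]),t.sum())
E
```

```text
t 16.65 pos [560.   62.1  65.8] jaw now -5.8 q6 0.02 F [-10.3 -14.3   8. ] w 0.405 | turn [-0.004  0.002  0.005] xyz [-0.9  0.1  0.3]
129 endface x [24.52450834 61.96743746] y med 127.82736915854733
dy/dz -0.023544034227455792
dy/dx 0.1401532863312369
stop outer y (expect 131) 133.63059254387719 65
top z 99.76974864251156 53
```

Request:
{"method": "jog_arm", "body": {"commands": [{"turn": [-0.002, 0.001, 0.004], "xyz": [4, 5, -0.4], "hand": 0}, {"turn": [-0.002, 0.001, 0.004], "xyz": [4, 6, -0.6], "hand": 0}, {"turn": [-0.002, 0.001, 0.004], "xyz": [4, 6, -0.6], "hand": 0}, {"turn": [-0.002, 0.001, 0.004], "xyz": [4, 6, -0.6], "hand": 0}, {"turn": [-0.002, 0.001, 0.004], "xyz": [4, 6, -0.6], "hand": 0}]}}

```text
time: 17.2
position: [560.2, 62.1, 66.0]
tcp_rot: [-2.328, -2.099, 0.025]
force: [-12.8, -13.4, 10.8]
width: 0.409
```

```bash
python3 - <<'E'
from h import *
go(*ch(44.5,97),65.5,-6.1)
a=np.radians(YAW); A=np.array([[np.cos(a),-np.sin(a)],[np.sin(a),np.cos(a)]])
acc=[]
for i in range(4):
    im,d=viewer.get_image("side"); acc.append(d)
W=world("side",np.median(acc,0)); P=W[195:250,275:330].reshape(-1,3); L=np.c_[(P[:,:2]-[505.5,-30.5])@A,P[:,2]]
for nm,k in(("end",(L[:,2]>66)&(L[:,2]<95)&(abs(L[:,1]-127.8)<5)&(L[:,0]>29)&(L[:,0]<58)),("stop",(L[:,2]>30)&(L[:,2]<58)&(abs(L[:,1]-133.6)<4)&(L[:,0]>-30)&(L[:,0]<45))):
    E=L[k]; c=np.linalg.lstsq(np.c_[E[:,0]-40,E[:,2]-75,np.ones(len(E))],E[:,1],rcond=None)[0]; print(nm,len(E),np.round(c,3))
t=(L[:,2]>95)&(L[:,2]<104)&(L[:,1]>95)&(L[:,1]<122)&(L[:,0]>30)&(L[:,0]<58);E=L[t]; print("top",len(E),np.round(np.linalg.lstsq(np.c_[E[:,:2]-[44,97],np.ones(len(E))],E[:,2],rcond=None)[0],3))
go(*ch(44.5,97),65.5,-6.1)
E
```

```text
t 17.2 pos [560.2  62.1  66. ] jaw now -5.9 q6 0.03 F [-12.8 -13.4  10.8] w 0.409 | turn [-0.016  0.007  0.003] xyz [-0.8 -0.   0.5]
end 68 [ 5.00000e-03 -4.00000e-03  1.28419e+02]
stop 169 [ 2.00000e-03 -3.00000e-03  1.34427e+02]
top 49 [-4.6000e-02 -1.9000e-02  9.9982e+01]
t 17.4 pos [560.2  62.1  65.9] jaw now -5.9 q6 0.03 F [-13.7 -13.5   9.6] w 0.413 | turn [-0.016  0.007  0.003] xyz [-0.9 -0.   0.4]
```

Request:
{"method": "jog_arm", "body": {"commands": [{"turn": [-0.02, 0.01, 0.003], "xyz": [4, 5, -0.3], "hand": 0}, {"turn": [-0.028, 0.012, 0.003], "xyz": [4, 5, -0.3], "hand": 0}, {"turn": [-0.028, 0.012, 0.003], "xyz": [4, 5, -0.3], "hand": 0}, {"turn": [-0.028, 0.012, 0.003], "xyz": [4, 5, -0.3], "hand": 0}, {"turn": [-0.028, 0.012, 0.003], "xyz": [4, 5, -0.3], "hand": 0}]}}

```text
time: 17.9
position: [560.0, 62.1, 65.7]
tcp_rot: [2.333, 2.102, -0.002]
force: [-11.8, -13.4, 8.7]
width: 0.411
```

```bash
python3 - <<'E'
from h import *
go(*ch(44.5,97),65.5,-6.1)
a=np.radians(YAW); A=np.array([[np.cos(a),-np.sin(a)],[np.sin(a),np.cos(a)]])
acc=[viewer.get_image("side")[1] for i in range(8)]
W=world("side",np.median(acc,0)); P=W[195:250,275:330].reshape(-1,3); L=np.c_[(P[:,:2]-[505.5,-30.5])@A,P[:,2]]
t=(L[:,2]>97)&(L[:,2]<103)&(L[:,1]>95)&(L[:,1]<122)&(L[:,0]>30)&(L[:,0]<58);E=L[t]; print("top",len(E),np.round(np.linalg.lstsq(np.c_[E[:,:2]-[44,97],np.ones(len(E))],E[:,2],rcond=None)[0],3))
go(*ch(44.5,97),65.5,-6.1)
E
```

```text
t 17.9 pos [560.   62.1  65.7] jaw now -6.0 q6 0.02 F [-11.8 -13.4   8.7] w 0.411 | turn [-0.     0.002  0.002] xyz [-0.9  0.1  0.2]
top 50 [-1.200e-02 -1.500e-02  9.997e+01]
t 18.3 pos [560.   62.1  65.7] jaw now -6.0 q6 0.02 F [-11.4 -12.8   8.8] w 0.403 | turn [-0.     0.002  0.002] xyz [-0.8  0.1  0.2]
```

```bash
python3 -c "
from h import *
print(ctrl.job_done()); go(*ch(44.5,97),65.5,-6.1)"
```

```text
the job is handed in; nothing more can be done
None
the job is handed in; nothing more can be done
```

The finished block is standing in the steel tray, let go. The steel blank is on the chuck in the corner between the rail and the raised stop (the +y end), still held and pressed against both. I handed the job in at about 18.3 s; it reports no verdict.

**Finished block:** after I let go, the depth picture put its centre within 2 mm of the tray's centre, with its top at about 53 mm (54 mm expected).

**Blank, last checks:**
- **Fit:** its end face measured parallel to the stop and 6.0 mm inside the stop's outer face, which is flush for a 6 mm plate. That check came just before the last small tilt correction, after which the tool had moved by 0.3 mm or less. The top is at 100 mm and the gripper's tilt is about 0.002 rad.
- **Push and grip:** the tool feels about 10 N towards the rail and 14 N towards the stop, at a grip setting of 60 N. These readings include friction on the chuck, so the contact forces themselves are somewhat lower; I did not measure them separately.

**Checks that disagreed:**
- One single-picture fit of the end face suggested a 0.14 rad yaw. The median of four pictures gave 0.005 rad.
- Fits of the top's slope were noisy. The last one gave 0.012 to 0.015 rad, and an earlier one 0.046 rad while the tool was tilted 0.017 rad. I corrected that tilt before handing in.

The disc, brush and tin were never approached; I did not measure them again at the end.

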